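Bring the truffle dish round to the bowl

ROBOT

A 6-joint arm with a two-finger parallel gripper is mounted at the origin on the work surface. World frame = base frame: x ahead of the robot, y to its left, z up, the work surface at z = 0. Lengths are in mm, angles in rad, forces in N, time in s.
With the tool pointing down it reaches from about 325 to 900 mm from the base axis. Payload 6.1 kg.
Tool frame: the origin (TCP) lies between the finger pads; the fingertips stand 25 mm ahead of it and the grasp point (between the pads) lies 6 mm ahead of it; z points along the fingers, y is the line along which they close (so a half turn about z gives the same grasp; the last joint's range is limited). The gripper opens to 85 mm and grips with 20 to 120 N. Pads are 22 mm wide; open, the fingers measure 114 mm over their backs; the gripper's body (76 mm by 85 mm) begins 54 mm behind the grasp point. The pads swing forward as they close: fully open they stand 13 mm farther back than shut.
Start: joints at [1.187, 0.22, 1.526, -0, 1.395, -0.126], TCP at [159.345, 604.339, 256.3] pointing down, gripper open.
Joint ranges: [-2.98, 2.98], [-0.91, 2.08], [0.09, 2.57], [-1.24, 4.39], [0.2, 2.65], [-2.68, 2.68]. Speed limits (rad/s): [2.57, 2.57, 3.01, 3.14, 3.14, 3.14].

INTERFACE

Orientations are given as a 3x3 rotation matrix whose columns are the frame's x, y, z axes.
In Python, from bench import r, vision, job gives the robot as it stands. The module is installed in compiled form; this text tells all that it offers.
- The arm moves only by the shell command python3 -m creep 'ROWS'. ROWS is a JSON object whose key "rows" holds a list of rows, 1 to 12 of them, each of 7 numbers: dx, dy, dz in mm, then a rotation vector rx, ry, rz in rad, then the finger opening in mm; each row is the pose to reach, as a shift and turn from the pose commanded when the command began, along the tool's axes at that moment; what a row does not reach only later rows make up. A row lasts 1/10 s, in which the tool goes at most 50 mm and 0.15 rad, less where a joint would pass 70% of its speed; a pose out of reach is approached as far as the arm can. The fingers move at their own pace and stop on an object; the grip force is fixed at half the most. Time passes only in rows, so rows that do not move let the fingers close. It prints the time, the measured TCP pose, the force, the opening and the grip force at its end. Input that does not fit is refused with a message, and nothing moves.
- r.read_state(): the state, without advancing time (a new reading comes with each control period).
- vision.capture(name): name is "scene" or "top"; returns the picture (420x560x3 uint8, red, green, blue); there is no depth.
- vision.camera_params(name): a dict with "camera_matrix" (3x3 intrinsics, pixels), "view" (4x4, takes a point from world to camera coordinates). Camera axes: x right, y down, z forward; pixel columns grow to the right and rows downward; lengths in mm; the calibration is good to about 2 mm. A picture is of the moment at which its call begins. camera_params takes no time and is no camera call.
- job.close_job(): hands the job in; it is judged then, once.
The state is a dict: "clock": time; "joints": joint angles; "qd": joint speeds; "tau": joint torques, N m; "tcp_pos": TCP position; "eef_rot": TCP orientation; "force": force on the tool from outside, world axes, zero at the start; "ft_torque": the same for the moment, N m; "width": finger opening in mm; "finger_force": force on a finger pad.
Only numpy, scipy, OpenCV 4.12 (cv2) and the standard library are available. Lean on these libraries where they do the work, as an engineer would, in place of code of your own. Each camera call takes 0.05 s, during which the arm holds its last target. There are 200 camera calls.

TASK

Sort the three sweets lying mixed on the wooden board: the macaron goes into the tin that already has macarons, the cinnamon stick into the tin with cinnamon sticks, and the truffle (the chocolate ball) into the middle of the white handled dish. Then pick the dish up by its handle and, keeping it level with the truffle resting in its middle, turn it about a quarter turn anticlockwise so that it comes in square from the robot's right-hand side of the kitchen scale with its pouring lip reaching a few centimetres in over the glass bowl's mouth. Finish while still holding it there, still and level a little above the rim and not touching the bowl, and leave everything else where it is.

Things in the scene. Friction and masses are not known exactly. Their poses are not given: they have to be found in the camera images.
- macaron: the loose macaron on the board: a round filled biscuit, diameter 41 mm, 23 mm high, lying flat, 18 g. Origin: centre of its underside, z up.
- cinnamon: the loose cinnamon stick on the board: double-rolled bark 80 mm long (its x axis), 18 mm wide (y), 12 mm high, 12 g; does not roll. Origin: centre of its underside, z up.
- truffle_center (a point): centre of the truffle, a smooth hard chocolate ball, diameter 30 mm, 15 g, loose on the board (rolls if pushed). Three more like it lie fixed in the glass bowl: they are not to be touched.
- board: wooden board 190 x 200 mm (x, y), 12 mm thick, fixed; the macaron, stick and truffle lie on its top, about 90 mm or more apart, in any order. Origin: centre of its underside.
- macaron_tin: open square tin, fixed, outside 112 x 112 mm, 34 mm high, wall and floor 3 mm. Two macarons (23 mm high) are fixed in its far half (x > 8 mm); the near half is free, best spot x = -22 mm, y = 0. Origin: centre of its underside, x away from the robot, y left.
- cinnamon_tin: tin of the same make, fixed. Two cinnamon sticks (12 mm high) are fixed in its far half (x > 14 mm), lying along the tin's y; the near part is free, best spot x = -20 mm, y = 0 with the stick along the tin's y. The two tins stand one nearer, one farther on the robot's right; which is which varies. Origin as for the other tin.
- dish: white ceramic dish, loose, about 0.2 kg, rim diameter 110 mm, rim height 30 mm. Pouring lip at +x; straight flat-sided handle at -x, 14 mm wide (y), 16 mm high (z 15 to 31 mm), reaching out to x = -137 mm. It starts with the handle roughly towards the robot and the lip away from it. Origin: centre of the underside, z up.
- dish_grip (a point): the point on the handle's middle line to grip, 85 mm from the dish's centre on the side away from the lip, 24 mm above the underside; the fingers close across the handle, along the dish's y. Balance point of the dish: about 75 mm from here towards the lip, so grip firmly (40 N or more).
- dish_lip (a point): tip of the pouring lip, at x = 66 mm, z = 30 mm in the dish.
- dish_middle (a point): where the truffle's centre is when it rests in the middle of the dish (23 mm above the underside). The inside floor is a shallow cone (9 degrees) rising from 8 mm above the underside at the middle to 15 mm at radius 45 mm: the ball settles in the middle and stays there if the dish is tilted or speeded up only slightly.
- scale: white kitchen scale with a clear glass mixing bowl on it, one fixed piece, on the robot's left. Scale 235 x 180 mm (x, y), 26 mm high, display towards the robot; bowl rim diameter 210 mm (200 mm inside), 118 mm above the counter. A whisk leans out at the left (+y); the right half of the mouth is clear. Origin: on the counter under the bowl's centre, x away from the robot, y left.
- bowl_mouth (a point): centre of the bowl's mouth at rim height, 118 mm above the counter.
- wooden_spoon: bystander: wooden spoon 240 mm long, 20 mm high, lying crosswise nearest the robot. Origin: centre of its underside.
- ring_cutter: bystander: plain steel ring cutter, diameter 64 mm, 30 mm high, beyond the dish. Origin: centre of its underside.
- ramekin: bystander: white round cup without handle, diameter 76 mm, 42 mm high, beyond the board. Origin: centre of its underside.
- jar: bystander: clear jar with wooden cap, diameter 56 mm, 85 mm high, beyond the gap between dish and bowl. Origin: centre of its underside.
- nozzle: bystander: steel piping nozzle, a cone of base diameter 25 mm standing 33 mm high, near the scale's front right corner. Origin: centre of its underside.
Mind the look-alikes: they are no part of the job. Leave any orange look-alike of the cinnamon alone. There is more than one size of the macaron; the job needs the smaller.

How it is judged (in metres and radians):
On the way, in this order (a step that is already met when the one before it is completed fails the run):
1. the macaron and the cinnamon stick lie in their tins, let go, and the truffle lies let go in the middle of the dish, which still stands on the counter (x of macaron in the frame of macaron_tin between -0.056 and 0.056 m and y of macaron in the frame of macaron_tin between -0.056 and 0.056 m and z of macaron in the frame of macaron_tin below 0.03 m and x of cinnamon in the frame of cinnamon_tin between -0.056 and 0.056 m and y of cinnamon in the frame of cinnamon_tin between -0.056 and 0.056 m and z of cinnamon in the frame of cinnamon_tin below 0.03 m and distance between truffle_center and dish_middle below 0.012 m and height (world z) of dish below 0.01 m and contact force between the fingers and macaron below 0.05 N and contact force between the fingers and cinnamon below 0.05 N and contact force between the fingers and truffle below 0.05 N), for 0.2 s.
2. the dish is off the counter, held level by its handle, the truffle in its middle (height (world z) of dish above 0.04 m and distance between truffle_center and dish_middle below 0.012 m and angle between dish's own z axis and vertical below 0.15 rad and contact force between the fingers and dish above 1 N), for 0.2 s.
At the end, for the whole second after the job is handed in: Sweets in their tins. Dish held by the fingers alone: underside 120-220 mm up, tilt < 0.12 rad, still, x axis within 0.3 rad of the scale's y axis, its centre at y < -50 mm in the scale's frame, lip tip within 98 mm of bowl_mouth seen from above; truffle within 12 mm of dish_middle (x of macaron in the frame of macaron_tin between -0.056 and 0.056 m and y of macaron in the frame of macaron_tin between -0.056 and 0.056 m and z of macaron in the frame of macaron_tin below 0.03 m and x of cinnamon in the frame of cinnamon_tin between -0.056 and 0.056 m and y of cinnamon in the frame of cinnamon_tin between -0.056 and 0.056 m and z of cinnamon in the frame of cinnamon_tin below 0.03 m and distance between truffle_center and dish_middle below 0.012 m and contact force between the fingers and dish above 1 N and contact force between dish and scale below 0.05 N and contact force between the fingers and truffle below 0.05 N and height (world z) of dish between 0.12 and 0.22 m and angle between dish's own z axis and vertical below 0.12 rad and linear speed of dish below 0.03 m/s and angular speed of dish below 0.15 rad/s and angle between the x axis of dish and the y axis of scale, either way round below 0.3 rad and y of dish in the frame of scale below -0.05 m and horizontal distance between dish_lip and bowl_mouth below 0.098 m); the arm keeps its last pose, push and grip.
It fails at once if the truffle rolls out of the middle of the lifted dish (over 22 mm off) (height (world z) of dish above 0.02 m and distance between truffle_center and dish_middle above 0.022 m).
It fails at once if the lifted dish is tipped by more than 0.25 rad (height (world z) of dish above 0.02 m and angle between dish's own z axis and vertical above 0.25 rad).
It fails at once if the dish knocks against the bowl or the scale (over 3 N) (contact force between dish and scale above 3 N).
It fails at once if a bystander is pushed away by more than 30 mm (distance of any of wooden_spoon, ring_cutter, ramekin, jar, nozzle from where it was at the start of the episode above 0.03 m).
It also fails if it takes over 69 s, if anything falls off the work surface, if the arm or the gripper's body presses on something with over 40 N, if the wrist force passes 120 N, or if a joint passes its speed limit or range.

## Working session

There is one attempt and no reset: what is moved stays moved. The work goes in short steps, Python scripts to look and compute and a shell command to move; the robot and the scene stay as the last step left them, time stands still between calls to the robot, and variables do not carry over. Pictures are saved under pics/ and viewed, at most 10 in all, crops included, and the job is handed in when it is done.

```bash
mkdir -p pics; python3 - <<'E'
from bench import r,vision
import cv2,numpy as np
for n in("scene","top"):
    im=vision.capture(n);cv2.imwrite(f"pics/{n}0.png",im[:,:,::-1])
    p=vision.camera_params(n);print(n,np.round(p["camera_matrix"],1).tolist(),np.round(p["view"],3).tolist())
s=r.read_state();print(s["clock"],s["tcp_pos"],np.round(s["eef_rot"],3).tolist(),s["width"])
E
```

```text
scene [[384.9, 0.0, 281.1], [0.0, 384.9, 201.9], [0.0, 0.0, 1.0]] [[0.774, 0.633, -0.018, -404.817], [0.482, -0.607, -0.632, -183.529], [-0.411, 0.48, -0.775, 1246.105], [0.0, 0.0, 0.0, 1.0]]
top [[439.7, 0.0, 275.1], [0.0, 439.7, 213.3], [0.0, 0.0, 1.0]] [[-0.011, -1.0, 0.027, -17.333], [-0.99, 0.007, -0.141, 553.125], [0.141, -0.028, -0.99, 1059.74], [0.0, 0.0, 0.0, 1.0]]
0.1 [159.15894948 603.87651573 255.29567774] [[-0.967, 0.255, -0.001], [0.255, 0.967, -0.002], [0.0, -0.002, -1.0]] 85.05764308207561
```

View pics/scene0.png

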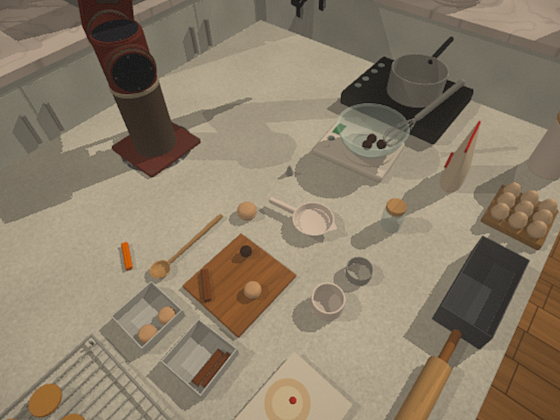

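View pics/top0.png

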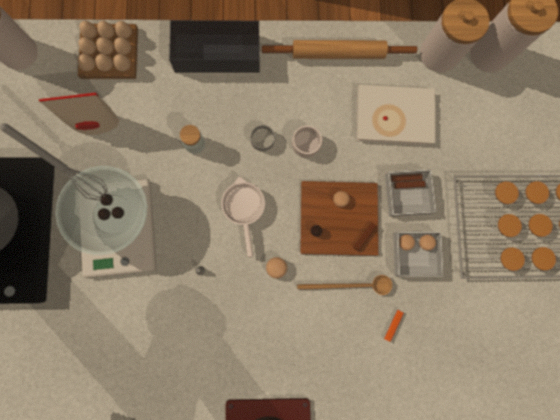

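Scene view: the board has a macaron at (253,290), a stick at (206,285) and a truffle at (246,251). The top view shows the same three at (341,200), (366,237) and (316,231).

Possible mix-ups, by top-view pixel:
- **Macaron:** the one on the board (341,200), the one on the counter (276,267) that looks bigger, and the fixed ones in the tin (407,243) and (427,243).
- **Stick:** brown on the board (366,237), orange on the counter (395,326), and fixed ones in the tin (408,182).
- **Truffle:** on the board (316,231), and fixed ones in the bowl at about (110,210).

By the description I choose the three on the board.

```bash
cat > h.py <<'E'
import cv2,numpy as np
from bench import r,vision
P={n:vision.camera_params(n) for n in("scene","top")}
def ray(n,uv):
    K=np.array(P[n]["camera_matrix"]);V=np.array(P[n]["view"]);R=V[:3,:3]
    d=R.T@np.linalg.solve(K,[uv[0],uv[1],1]);return -R.T@V[:3,3],d
def onz(n,uv,z):
    c,d=ray(n,uv);return (c+d*(z-c[2])/d[2])
def tri(a,b):  # scene px, top px
    c1,d1=ray("scene",a);c2,d2=ray("top",b)
    s=np.linalg.lstsq(np.c_[d1,-d2],c2-c1,rcond=None)[0]
    p,q=c1+s[0]*d1,c2+s[1]*d2;return (p+q)/2,np.linalg.norm(p-q)
def proj(n,p):
    V=np.array(P[n]["view"]);q=np.array(P[n]["camera_matrix"])@(V[:3,:3]@np.array(p)+V[:3,3]);return q[:2]/q[2]
def blob(m,seed,rad):
    """contour nearest the seed within a radius window"""
    w=np.zeros_like(m);cv2.circle(w,tuple(seed),rad,255,-1);m=cv2.bitwise_and(m,w)
    cs=cv2.findContours(m,cv2.RETR_EXTERNAL,cv2.CHAIN_APPROX_NONE)[0]
    return max(cs,key=cv2.contourArea)
E
python3 - <<'E'
from h import *
a=cv2.imread("pics/top0.png");b=cv2.imread("pics/scene0.png")
cv2.imwrite("pics/c1.png",cv2.resize(a[150:300,190:450],None,fx=3,fy=3,interpolation=cv2.INTER_CUBIC))
cv2.imwrite("pics/c2.png",cv2.resize(b[190:390,110:350],None,fx=3,fy=3,interpolation=cv2.INTER_CUBIC))
for n,im,ss in(("top",a,[(341,200),(366,237),(316,231),(276,267),(345,240),(244,204)]),("scene",b,[(253,290),(206,285),(246,251),(248,211),(240,270),(313,218)])):
    hsv=cv2.cvtColor(im,cv2.COLOR_BGR2HSV)
    for s in ss: print(n,s,im[s[1],s[0]],hsv[s[1],s[0]])
E
```

```text
top (341, 200) [ 85 127 175] [ 14 131 175]
top (366, 237) [24 46 88] [ 10 185  88]
top (316, 231) [30 38 57] [  9 121  57]
top (276, 267) [ 95 132 180] [ 13 120 180]
top (345, 240) [ 35  70 121] [ 12 181 121]
top (244, 204) [154 173 197] [ 13  56 197]
scene (253, 290) [ 91 134 177] [ 15 124 177]
scene (206, 285) [ 39  60 105] [ 10 160 105]
scene (246, 251) [37 45 64] [  9 108  64]
scene (248, 211) [ 95 136 181] [ 14 121 181]
scene (240, 270) [ 46  88 135] [ 14 168 135]
scene (313, 218) [154 177 200] [ 15  59 200]
```

View pics/c1.png

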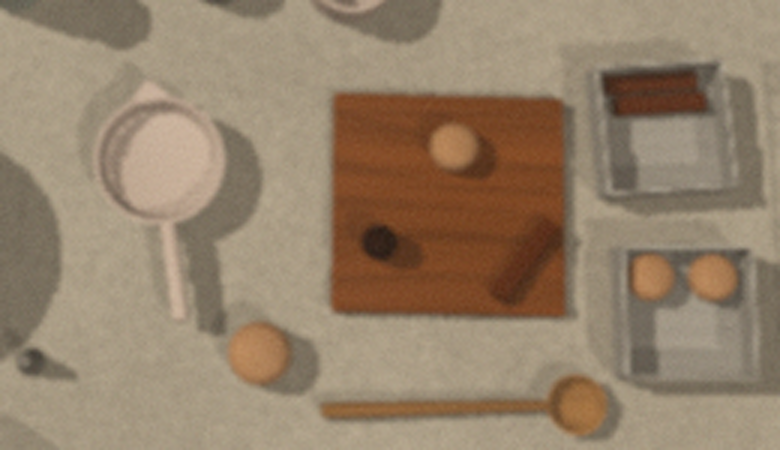

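View pics/c2.png

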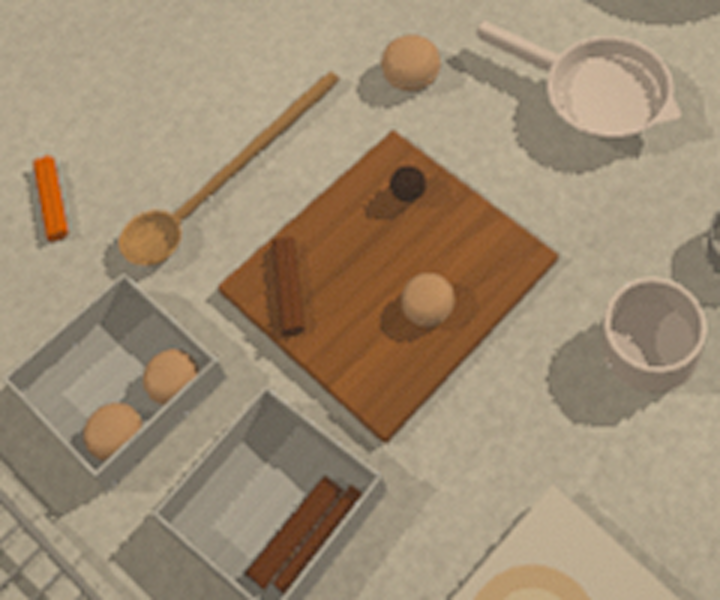

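The crops confirm it: the counter macaron is clearly larger than the one on the board, the orange stick is separate, and the near tin holds macarons while the far one holds cinnamon.

```bash
cat > m.py <<'E'
from h import *
def T(x,y): return (190+(x-1)/3,150+(y-1)/3)
def S(x,y): return (110+(x-1)/3,190+(y-1)/3)
a=cv2.cvtColor(cv2.imread("pics/top0.png"),cv2.COLOR_BGR2HSV);b=cv2.cvtColor(cv2.imread("pics/scene0.png"),cv2.COLOR_BGR2HSV)
def cen(im,lo,hi,seed,rad):
    c=blob(cv2.inRange(im,lo,hi),seed,rad);m=cv2.moments(c);return (m["m10"]/m["m00"],m["m01"]/m["m00"]),cv2.contourArea(c),c
for nm,lo,hi,s,t in(("mac",(5,70,140),(25,152,255),(253,290),(341,200)),("big",(5,90,140),(25,152,255),(248,211),(276,267)),("truffle",(0,0,0),(30,152,80),(246,251),(316,231))):
    A=cen(b,lo,hi,s,14);B=cen(a,lo,hi,t,12)
    print(nm,np.round(A[0],1),A[1],np.round(B[0],1),B[1],np.round(tri(A[0],B[0])[0],1),round(tri(A[0],B[0])[1],1))
def pr(nm,s,t):
    p,e=tri(S(*s),T(*t));print(nm,np.round(p,1),round(e,1));return p
pr("cinA",(284,240),(545,221));pr("cinB",(292,330),(506,297))
pr("boardTL",(393,131),(333,95));pr("boardBR?",(386,440),(566,98))
# tin rims: near-left, far-left, far-right, near-right on z plane and triangulated
for nm,sc,tp in(("mtin",[(125,280),(218,362),(97,472),(8,380)],[(622,380),(618,250),(750,250),(758,378)]),
                ("ctin",[(267,392),(382,483),None,(158,513)],[(605,195),(597,70),(718,65),(735,187)])):
    for s,t in zip(sc,tp):
        if s: pr(nm,s,t)
        print("   ",np.round(onz("top",T(*t),34)[:2],1), s and np.round(onz("scene",S(*s),34)[:2],1))
# dish: bright low-saturation blobs
for n,im,s,rad in(("top",a,(244,210),50),("scene",b,(307,215),45)):
    c=blob(cv2.inRange(im,(0,0,150),(30,75,255)),s,rad)
    m=np.zeros(im.shape[:2],np.uint8);print(n,im[s[1]-8,s[0]],cv2.contourArea(c),cv2.boundingRect(c))
# hand-read: rim ellipse centre, handle end, lip tip
pr("dishrim",(610,87),(161,158));pr("handle end",(483,30),(179,318));pr("lip",(678,118),(148,82));pr("handle root",(548,62),(166,226))
E
python3 m.py
python3 - <<'E'
import cv2
a=cv2.imread("pics/top0.png")[150:300,40:220];b=cv2.imread("pics/scene0.png")[90:250,240:440]
cv2.imwrite("pics/c3.png",cv2.hconcat([cv2.resize(a,(400,480)),cv2.resize(b,(400,480))]))
E
```

```text
mac [252.7 288.1] 187.0 [340.3 198.4] 143.5 [ 592.5 -189.2   27.1] 1.6
big [247.  208.8] 197.0 [275.  267.2] 278.5 [419.9 -20.9  20. ] 1.2
truffle [245.5 251.1] 89.0 [316.1 230.3] 81.0 [ 511.1 -125.3   26.4] 1.3
cinA [ 516.4 -247.4  110.2] 3.6
cinB [ 473.2 -252.9  -89.3] 9.1
boardTL [ 575.3 -117.1  176.4] 100.7
boardBR? [ 637.8 -290.8   13.7] 5.6
mtin [ 393.7 -327.3   20.4] 0.7
    [ 393.6 -323.5] [ 402.6 -329.2]
mtin [ 503.3 -327.8   22.8] 2.7
    [ 501.4 -325.5] [ 509.9 -328.6]
mtin [ 501.9 -437.    30.6] 4.0
    [ 500.5 -437.4] [ 505.  -435.5]
mtin [ 395.2 -436.7   29.7] 5.0
    [ 393.9 -437.2] [ 399.8 -434.9]
ctin [ 549.8 -319.9   22.7] 0.7
    [ 548.1 -316.8] [ 555.  -321.5]
ctin [ 659.9 -316.3   23.9] 5.0
    [ 655.9 -315.2] [ 664.7 -316.2]
    [ 659.8 -420. ] None
ctin [ 556.  -428.2   28.9] 4.4
    [ 554.1 -428. ] [ 559.8 -426.6]
top [ 14  58 199] 6339.0 (195, 160, 100, 101)
scene [ 16  61 137] 4377.5 (262, 173, 91, 88)
dishrim [583.7  57.7  29.1] 1.8
handle end [449.6  43.3  20.3] 1.8
lip [648.9  68.3  28.3] 0.5
handle root [524.   51.3  24.6] 5.2
```

View pics/c3.png

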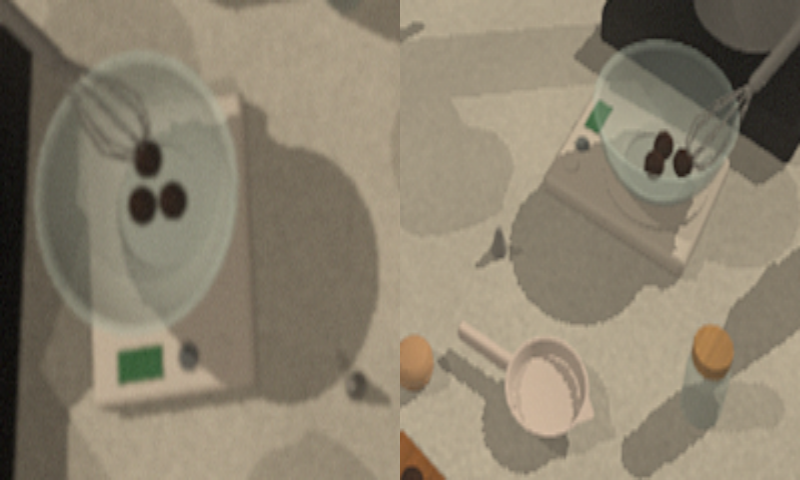

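```bash
python3 - <<'E'
from m import *
print("-----")
p1=pr("cinNear",(284,240),(506,297));p2=pr("cinFar",(292,330),(545,221))
for z in(24,):
    for q in((506,297),(545,221)): print("top",np.round(onz("top",T(*q),z),1))
    for q in((284,240),(292,330)): print("scene",np.round(onz("scene",S(*q),z),1))
print("board near L",pr("b",(393,131),(331,311)))
L=lambda x,y:(40+x*.45-.3,150+y*.3125-.3);R=lambda x,y:(240+(x-400)*.5-.3,90+y/3-.3)
print("bowl",tri(R(668,120),L(137,189)),onz("top",L(137,189),118),onz("scene",R(668,120),118))
for q in((242,95),(252,380),(97,405)): print(np.round(onz("top",L(*q),26),1))
for q in((545,185),(680,273)): print("s",np.round(onz("scene",R(*q),26),1))
print("jar",tri(R(713,352),(190,133)),"nozzle",onz("top",L(357,384),15))
# dish handle line in top at z 31, whole direction
print("handle",onz("top",T(179,318),28),onz("top",T(166,226),28), onz("scene",S(483,30),28),onz("scene",S(548,62),28))
s=r.read_state();print(s["clock"],s["tcp_pos"],s["joints"])
E
```

```text
mac [252.7 288.1] 187.0 [340.3 198.4] 143.5 [ 592.5 -189.2   27.1] 1.6
big [247.  208.8] 197.0 [275.  267.2] 278.5 [419.9 -20.9  20. ] 1.2
truffle [245.5 251.1] 89.0 [316.1 230.3] 81.0 [ 511.1 -125.3   26.4] 1.3
cinA [ 516.4 -247.4  110.2] 3.6
cinB [ 473.2 -252.9  -89.3] 9.1
boardTL [ 575.3 -117.1  176.4] 100.7
boardBR? [ 637.8 -290.8   13.7] 5.6
mtin [ 393.7 -327.3   20.4] 0.7
    [ 393.6 -323.5] [ 402.6 -329.2]
mtin [ 503.3 -327.8   22.8] 2.7
    [ 501.4 -325.5] [ 509.9 -328.6]
mtin [ 501.9 -437.    30.6] 4.0
    [ 500.5 -437.4] [ 505.  -435.5]
mtin [ 395.2 -436.7   29.7] 5.0
    [ 393.9 -437.2] [ 399.8 -434.9]
ctin [ 549.8 -319.9   22.7] 0.7
    [ 548.1 -316.8] [ 555.  -321.5]
ctin [ 659.9 -316.3   23.9] 5.0
    [ 655.9 -315.2] [ 664.7 -316.2]
    [ 659.8 -420. ] None
ctin [ 556.  -428.2   28.9] 4.4
    [ 554.1 -428. ] [ 559.8 -426.6]
top [ 14  58 199] 6339.0 (195, 160, 100, 101)
scene [ 16  61 137] 4377.5 (262, 173, 91, 88)
dishrim [583.7  57.7  29.1] 1.8
handle end [449.6  43.3  20.3] 1.8
lip [648.9  68.3  28.3] 0.5
handle root [524.   51.3  24.6] 5.2
-----
cinNear [ 466.1 -228.
[... 265 characters left out ...]
, 386.56933375,  98.16021885]), np.float64(0.9277374423452059)) [555.24187568 378.95504726 118.        ] [568.41563677 364.60586127 118.        ]
[644.2 297.3  26. ]
[419.6 279.8  26. ]
[402.4 449.   26. ]
s [429.2 265.8  26. ]
s [651.6 287.1  26. ]
jar (array([747.18439039, 184.98857593,  81.27652403]), np.float64(1.0699594824098608)) nozzle [415.46034149 165.15158117  15.        ]
handle [448.58115073  42.40503144  28.        ] [525.45030638  53.04728682  28.        ] [454.50810766  39.36117004  28.        ] [524.02007806  47.17519554  28.        ]
0.1 [159.15894948 603.87651573 255.29567774] [ 1.18689065e+00  2.21168770e-01  1.52749594e+00  1.69637803e-05
  1.39470415e+00 -1.26086550e-01]
```

Measured positions:

| Item | x | y | z | Yaw |
|---|---|---|---|---|
| Macaron | 592 | -189 | 12–35 | – |
| Stick | 497 | -250 | – | about -35° |
| Truffle | 511 | -125 | 27 | – |
| Macaron tin | 450 | -382 | – | – |
| Cinnamon tin | 608 | -372 | – | 2.6° |
| Dish | 584 | 58 | – | 7° |
| Bowl | about 562 | 372 | – | 5° |

First move: to a point above the macaron.

```bash
python3 -m creep '{"rows": [[-300,-328,0,0,0,-0.1,85],[-300,-328,0,0,0,-0.26,85],[-300,-328,0,0,0,-0.26,85],[-300,-328,0,0,0,-0.26,85],[-300,-328,0,0,0,-0.26,85],[-300,-328,0,0,0,-0.26,85],[-621,-656,56,0,0,-0.26,85],[-621,-656,56,0,0,-0.26,85],[-621,-656,56,0,0,-0.26,85],[-621,-656,56,0,0,-0.26,85],[-621,-656,56,0,0,-0.26,85],[-621,-656,56,0,0,-0.26,85]]}'
```

```text
clock: 1.3
tcp_pos: [444.3, 76.3, 228.4]
eef_rot: [[-1.0, -0.002, 0.0], [-0.002, 1.0, 0.0], [-0.0, 0.0, -1.0]]
force: [0.7, 1.4, 0.8]
width: 85.0
finger_force: 0.0
```

```bash
python3 -m creep '{"rows": [[-148,-265,80,0,0,0,85],[-148,-265,80,0,0,0,85],[-148,-265,80,0,0,0,85],[-148,-265,80,0,0,0,85],[-148,-265,80,0,0,0,85],[-148,-265,80,0,0,0,85],[-148,-265,80,0,0,0,85],[-148,-265,80,0,0,0,85],[-148,-265,80,0,0,0,85],[-148,-265,80,0,0,0,85]]}'
python3 - <<'E'
from h import *
cv2.imwrite("pics/s1.png",cv2.resize(vision.capture("scene")[170:330,150:350,::-1],(750,600),interpolation=cv2.INTER_CUBIC))
E
```

```text
clock: 2.3
tcp_pos: [592.2, -184.8, 149.1]
eef_rot: [[-1.0, -0.004, 0.0], [-0.004, 1.0, 0.0], [-0.0, 0.0, -1.0]]
force: [0.0, -0.5, -0.4]
width: 84.6
finger_force: 0.0
```

View pics/s1.png

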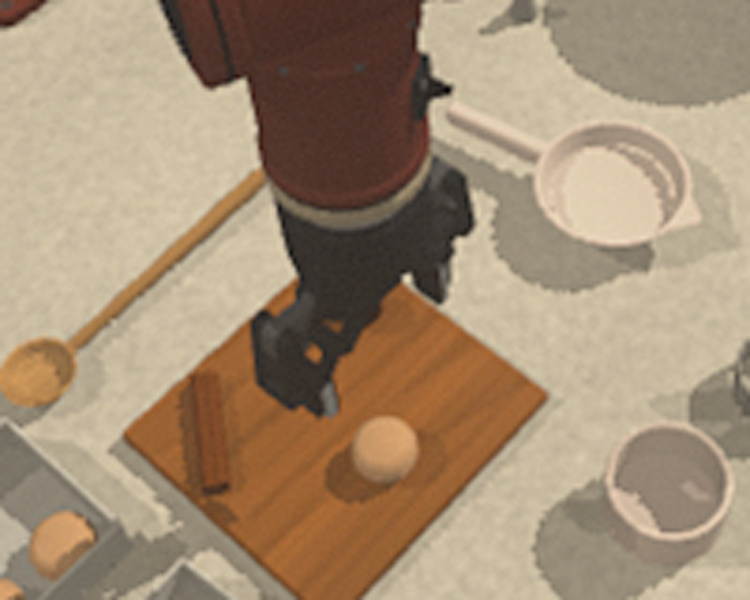

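The fingertips, midpoint at crop (381,350), are where the calibration puts them to within 2 px. They are straight above the macaron, which is at (385,450). Now the grasp.

```bash
python3 -m creep '{"rows": [[0,-3,50,0,0,0,85],[0,-3,90,0,0,0,85],[0,-3,110,0,0,0,85],[0,-3,110,0,0,0,85],[0,-3,110,0,0,0,85],[0,-3,110,0,0,0,30],[0,-3,110,0,0,0,30],[0,-3,110,0,0,0,30],[0,-3,110,0,0,0,30],[0,-3,110,0,0,0,30],[0,-3,110,0,0,0,30],[0,-3,110,0,0,0,30]]}'
```

```text
clock: 3.55
tcp_pos: [593.8, -190.0, 40.6]
eef_rot: [[-1.0, -0.002, 0.003], [-0.002, 1.0, -0.001], [-0.003, -0.001, -1.0]]
force: [-0.3, -0.2, 6.9]
width: 38.1
finger_force: 60.5
```

```bash
python3 -m creep '{"rows": [[0,0,-40,0,0,0,30],[0,0,-80,0,0,0,30],[0,0,-110,0,0,0,30],[0,0,-110,0,0,0,30],[0,0,-110,0,0,0,30]]}'
python3 - <<'E'
from h import *
cv2.imwrite("pics/s2.png",cv2.resize(vision.capture("scene")[190:310,180:330,::-1],(750,600),interpolation=cv2.INTER_CUBIC))
E
```

```text
clock: 4.05
tcp_pos: [593.0, -189.6, 149.7]
eef_rot: [[-1.0, -0.002, 0.002], [-0.002, 1.0, -0.001], [-0.002, -0.001, -1.0]]
force: [-0.4, -0.3, -1.0]
width: 38.1
finger_force: 60.3
```

View pics/s2.png

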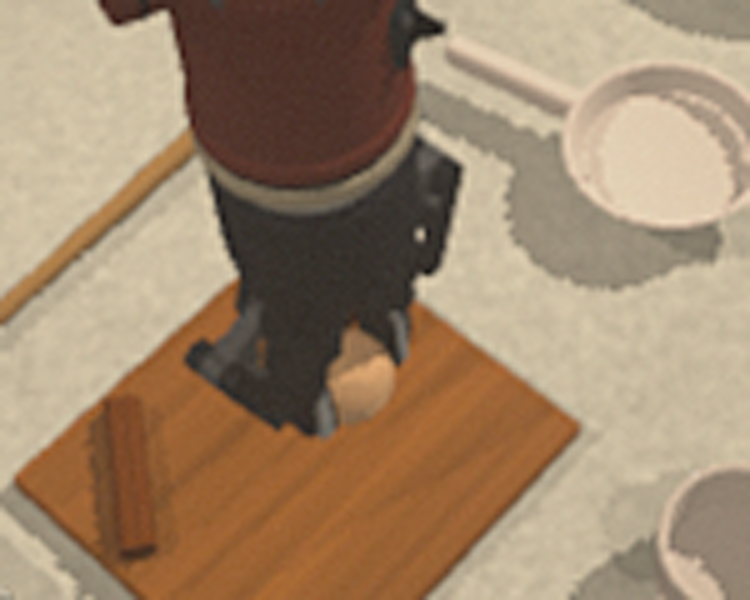

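The macaron is held at crop (362,380). Next: over the near tin, down and release.

```bash
python3 -m creep '{"rows": [[167,-192,0,0,0,0,30],[167,-192,0,0,0,0,30],[167,-192,0,0,0,0,30],[167,-192,0,0,0,0,30],[167,-192,0,0,0,0,30],[167,-192,0,0,0,0,30],[167,-192,0,0,0,0,30],[167,-192,50,0,0,0,30],[167,-192,90,0,0,0,30],[167,-192,114,0,0,0,30],[167,-192,114,0,0,0,30],[167,-192,114,0,0,0,30]]}'
python3 - <<'E'
from h import *
b=vision.capture("scene")[:,:,::-1].copy();cv2.imwrite("pics/s3raw.png",b)
for q in((204,269),(207,301)): print(np.round(onz("scene",q,23),1))
t=cv2.imread("pics/top0.png");h=cv2.cvtColor(t,cv2.COLOR_BGR2HSV)
for n,im,s,w in(("top",t,(365,238),22),("scene",b,(205.5,285),24)):
    h=cv2.cvtColor(im,cv2.COLOR_BGR2HSV);m=cv2.inRange(h,(0,120,40),(10,255,112));s=tuple(map(int,s))
    c=blob(m,s,w);rc=cv2.minAreaRect(c);bx=cv2.boxPoints(rc)
    W=np.array([onz(n,q,22)[:2] for q in c.reshape(-1,2)]).astype(np.float32)
    print(n,cv2.contourArea(c),cv2.minAreaRect(W))
E
```

```text
clock: 5.3
tcp_pos: [426.5, -380.1, 33.9]
eef_rot: [[-1.0, -0.004, -0.001], [-0.004, 1.0, 0.002], [0.001, 0.002, -1.0]]
force: [0.0, -0.6, 0.4]
width: 38.1
finger_force: 71.3
[ 465.7 -223.5   23. ]
[ 531.4 -276.4   23. ]
top 130.5 ((494.9554443359375, -249.92996215820312), (23.114892959594727, 78.86172485351562), 53.084877014160156)
scene 0.0 ((529.1732788085938, -277.6526184082031), (0.0, 0.0), 0.0)
```

```bash
python3 -m creep '{"rows": [[0,0,0,0,0,0,60],[0,0,0,0,0,0,60],[0,0,0,0,0,0,60],[0,0,0,0,0,0,60],[0,0,-40,0,0,0,60],[0,0,-80,0,0,0,60],[0,0,-95,0,0,0,60],[-70,130,-95,0,0,0.15,60],[-70,130,-95,0,0,0.3,60],[-70,130,-95,0,0,0.45,60],[-70,130,-95,0,0,0.6,60],[-70,130,-95,0,0,0.646,60]]}' && python3 -m creep '{"rows": [[0,0,0,0,0,0,60],[0,0,0,0,0,0,60],[0,0,0,0,0,0,60]]}'
python3 - <<'E'
from h import *
b=vision.capture("scene")[:,:,::-1].copy();t=vision.capture("top")[:,:,::-1].copy()
cv2.imwrite("pics/s4.png",cv2.hconcat([cv2.resize(b[240:400,100:250],(400,427)),cv2.resize(t[150:300,320:460],(399,427))]))
E
```

```text
clock: 6.55
tcp_pos: [496.2, -249.3, 129.2]
eef_rot: [[-0.799, 0.602, -0.0], [0.602, 0.799, 0.001], [0.001, 0.0, -1.0]]
force: [1.1, -0.4, 0.5]
width: 60.0
finger_force: 0.0
clock: 6.85
tcp_pos: [495.3, -251.9, 129.5]
eef_rot: [[-0.8, 0.6, -0.0], [0.6, 0.8, 0.0], [0.0, -0.0, -1.0]]
force: [-0.0, 0.1, 0.8]
width: 60.1
finger_force: 0.0
```

View pics/s4.png

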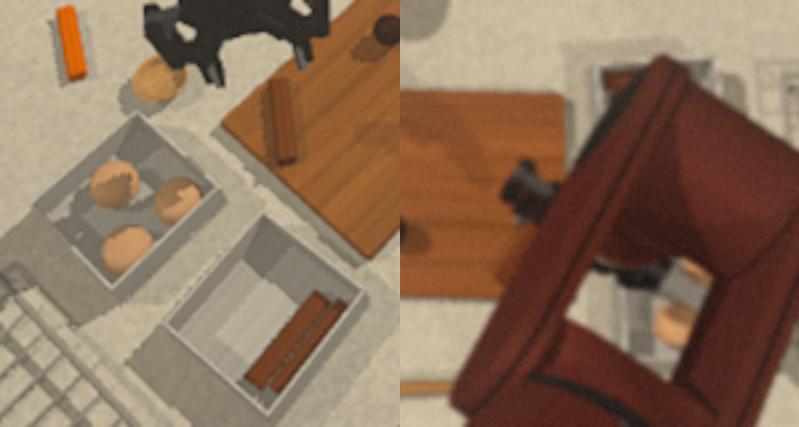

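The macaron sits flat in its tin at left crop (115,184). Now the stick.

```bash
python3 -m creep '{"rows": [[0,0,40,0,0,0,60],[0,0,75,0,0,0,60],[0,0,91,0,0,0,60],[0,0,91,0,0,0,60],[0,0,91,0,0,0,60],[0,0,91,0,0,0,10],[0,0,91,0,0,0,10],[0,0,91,0,0,0,10],[0,0,91,0,0,0,10],[0,0,91,0,0,0,10],[0,0,91,0,0,0,10],[0,0,91,0,0,0,10]]}' && python3 -m creep '{"rows": [[0,0,-40,0,0,0,10],[0,0,-80,0,0,0,10],[0,0,-100,0,0,0,10],[0,0,-100,0,0,0,10],[0,0,-100,0,0,0,10]]}'
```

```text
clock: 8.15
tcp_pos: [496.7, -252.3, 40.3]
eef_rot: [[-0.8, 0.6, 0.002], [0.6, 0.8, -0.002], [-0.003, 0.0, -1.0]]
force: [-1.9, 0.6, 7.0]
width: 16.5
finger_force: 59.7
clock: 8.65
tcp_pos: [495.7, -251.6, 138.8]
eef_rot: [[-0.8, 0.6, 0.001], [0.6, 0.8, -0.001], [-0.001, -0.0, -1.0]]
force: [0.5, -0.5, 0.2]
width: 16.0
finger_force: 58.9
```

```bash
python3 -m creep '{"rows": [[-147,-42,0,0,0,0.15,10],[-147,-42,0,0,0,0.3,10],[-147,-42,0,0,0,0.45,10],[-147,-42,0,0,0,0.6,10],[-147,-42,0,0,0,0.75,10],[-147,-42,0,0,0,0.88,10],[-147,-42,0,0,0,0.88,10],[-147,-42,0,0,0,0.88,10],[-147,-42,0,0,0,0.88,10]]}'
python3 - <<'E'
from h import *
b=vision.capture("scene")[:,:,::-1].copy()
cv2.imwrite("pics/s5.png",cv2.resize(b[240:400,110:270],(600,600)))
for p in((588,-373,24),(588,-373,110)): print(proj("scene",p))
E
```

```text
clock: 9.55
tcp_pos: [587.6, -373.0, 137.7]
eef_rot: [[-0.05, 0.999, -0.001], [0.999, 0.05, 0.001], [0.001, -0.001, -1.0]]
force: [-0.3, -0.6, -0.5]
width: 16.2
finger_force: 58.9
[192.26061755 350.32450852]
[183.45032667 335.42771065]
```

View pics/s5.png

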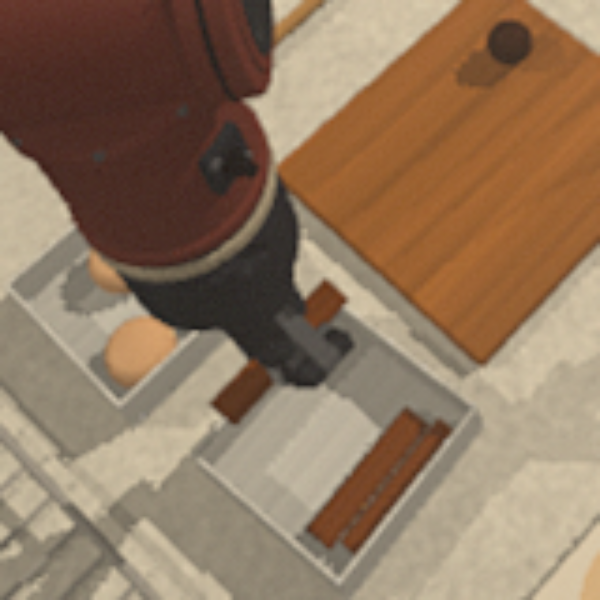

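The stick is held, parallel to the tin's own sticks, and its target (crop 309,414) lies in the free half. Now lowering it.

```bash
python3 -m creep '{"rows": [[0,0,40,0,0,0,10],[0,0,80,0,0,0,10],[0,0,103,0,0,0,10],[0,0,103,0,0,0,10],[0,0,103,0,0,0,10],[0,0,103,0,0,0,30],[0,0,103,0,0,0,30],[0,0,103,0,0,0,30],[0,0,103,0,0,0,30],[0,0,70,0,0,0,30],[0,0,30,0,0,0,30],[0,0,0,0,0,0,30]]}'
```

```text
clock: 10.8
tcp_pos: [588.5, -373.8, 141.2]
eef_rot: [[-0.047, 0.999, 0.001], [0.999, 0.047, -0.001], [-0.001, 0.001, -1.0]]
force: [0.2, -0.6, 0.5]
width: 29.8
finger_force: 0.0
```

```bash
python3 -m creep '{"rows": [[251,-65,0,0,0,0.15,70],[251,-65,0,0,0,0.3,70],[251,-65,0,0,0,0.45,70],[251,-65,0,0,0,0.6,70],[251,-65,0,0,0,0.75,70],[251,-65,0,0,0,0.9,70],[251,-65,0,0,0,1.05,70],[251,-65,0,0,0,1.2,70],[251,-65,0,0,0,1.35,70],[251,-65,0,0,0,1.496,70],[251,-65,0,0,0,1.496,70],[251,-65,0,0,0,1.496,70]]}' && python3 -m creep '{"rows": [[0,0,0,0,0,0,70],[0,0,0,0,0,0,70]]}'
python3 - <<'E'
from h import *
b=vision.capture("scene")[:,:,::-1].copy();h=cv2.cvtColor(b,cv2.COLOR_BGR2HSV)
cv2.imwrite("pics/s6.png",cv2.resize(b[180:400,110:400],(790,600)))
c=blob(cv2.inRange(h,(0,0,0),(30,152,80)),(246,251),10);m=cv2.moments(c);q=(m["m10"]/m["m00"],m["m01"]/m["m00"]);print(cv2.contourArea(c),q,onz("scene",q,27),onz("top",(316.1,230.3),27))
E
```

```text
clock: 12.0
tcp_pos: [511.3, -125.7, 138.8]
eef_rot: [[0.992, 0.125, 0.0], [0.125, -0.992, -0.0], [0.0, 0.0, -1.0]]
force: [0.3, 0.1, 0.6]
width: 70.2
finger_force: 0.0
clock: 12.2
tcp_pos: [511.3, -125.8, 138.6]
eef_rot: [[0.992, 0.123, 0.0], [0.123, -0.992, -0.0], [0.0, 0.0, -1.0]]
force: [-0.2, 0.2, -0.6]
width: 69.7
finger_force: 0.0
83.0 (245.2610441767068, 251.0) [ 511.24145308 -125.30178015   27.        ] [ 510.66844747 -125.86362888   27.        ]
```

View pics/s6.png

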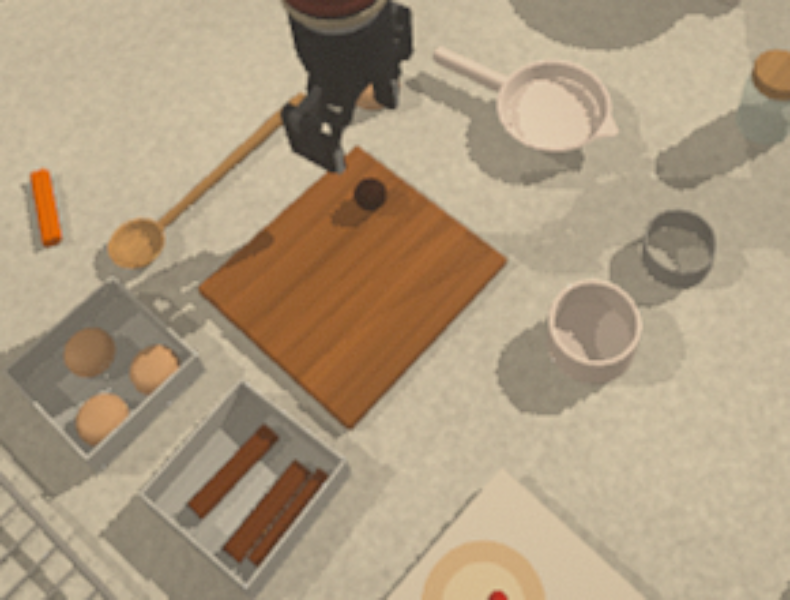

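The stick lies in its tin (crop 233,472), the macaron in its own (90,352), and the gripper is over the truffle (370,194). That was the tenth picture, so from here I measure numerically only.

```bash
python3 -m creep '{"rows": [[0,0,40,0,0,0,70],[0,0,80,0,0,0,70],[0,0,99,0,0,0,70],[0,0,99,0,0,0,70],[0,0,99,0,0,0,70],[0,0,99,0,0,0,20],[0,0,99,0,0,0,20],[0,0,99,0,0,0,20],[0,0,99,0,0,0,20],[0,0,99,0,0,0,20],[0,0,99,0,0,0,20],[0,0,99,0,0,0,20]]}' && python3 -m creep '{"rows": [[0,0,-20,0,0,0,20],[0,0,-60,0,0,0,20],[0,0,-60,0,0,0,20],[0,0,-60,0,0,0,20]]}'
```

```text
clock: 13.45
tcp_pos: [512.4, -126.0, 41.2]
eef_rot: [[0.993, 0.122, 0.002], [0.122, -0.993, -0.001], [0.002, 0.001, -1.0]]
force: [-1.3, 0.8, 5.6]
width: 26.6
finger_force: 58.6
clock: 13.85
tcp_pos: [512.4, -126.2, 101.3]
eef_rot: [[0.993, 0.122, 0.003], [0.122, -0.993, -0.001], [0.003, 0.002, -1.0]]
force: [0.1, 0.4, -0.6]
width: 26.9
finger_force: 59.1
```

```bash
python3 - <<'E'
from h import *
import numpy as np
# rim ellipse of the dish (outer outline) from bright pixels, both views, fitted away from lip and handle
t=cv2.imread("pics/top0.png");b=cv2.imread("pics/scene0.png")
for n,im,s in(("top",t,(243.3,202.3)),("scene",b,(313,218.7))):
    h=cv2.cvtColor(im,cv2.COLOR_BGR2HSV);m=cv2.inRange(h,(0,0,0),(15,255,255))&cv2.inRange(h,(0,40,100),(179,90,255))
    g=cv2.cvtColor(im,cv2.COLOR_BGR2LAB).astype(int)
    print(n,[g[int(s[1]),int(s[0])+d].tolist() for d in(-30,-26,-20,0,18,24,30)])
    red=cv2.inRange(cv2.GaussianBlur(cv2.cvtColor(im,cv2.COLOR_BGR2LAB),(3,3),0),(60,133,100),(255,150,145))
    c=blob(red,tuple(map(int,s)),34);print(cv2.contourArea(c),cv2.fitEllipse(c),np.round(onz(n,cv2.fitEllipse(c)[0],30),1))
E
```

```text
top [[162, 129, 143], [149, 130, 141], [136, 133, 140], [181, 135, 141], [170, 133, 142], [123, 129, 140], [119, 130, 139]]
1168.0 ((243.99386596679688, 204.3834686279297), (36.06321334838867, 49.07342529296875), 176.74435424804688) [577.6  55.4  30. ]
scene [[134, 128, 139], [132, 128, 139], [195, 133, 143], [188, 133, 143], [136, 131, 139], [155, 129, 141], [180, 129, 142]]
426.0 ((306.7660827636719, 220.7349853515625), (19.158918380737305, 44.89099884033203), 121.7863540649414) [575.8  42.3  30. ]
```

```bash
python3 -m creep '{"rows": [[47,-88,0,0,0,0,20],[47,-88,0,0,0,0,20],[75,-138,0,0,0,0,20],[95,-175,0,0,0,0,20],[95,-175,0,0,0,0,20],[95,-175,0,0,0,0,20],[95,-175,20,0,0,0,20],[95,-175,40,0,0,0,20],[95,-175,50,0,0,0,20],[95,-175,50,0,0,0,20],[95,-175,50,0,0,0,20]]}'
python3 - <<'E'
from h import *
b=vision.capture("scene")[:,:,::-1].copy();h=cv2.cvtColor(b,cv2.COLOR_BGR2HSV)
p=np.array(r.read_state()["tcp_pos"]);print(p,"expect ball px",proj("scene",p-[1,0,14]),"dish mid px",proj("scene",(584,59,23)))
cv2.imwrite("pics/s7.png",b)
# white inside-of-dish pixel extent along the row/col through its floor
L=cv2.cvtColor(b,cv2.COLOR_BGR2LAB)[:,:,0];print(L[196:242:3,286:344:3])
E
```

```text
clock: 14.95
tcp_pos: [584.2, 58.7, 49.7]
eef_rot: [[0.993, 0.12, -0.0], [0.12, -0.993, -0.0], [-0.0, 0.0, -1.0]]
force: [-0.1, 0.5, -0.1]
width: 26.9
finger_force: 59.2
[584.79047989  58.90149713  50.35040654] expect ball px [313.09255774 216.81575438] dish mid px [312.94488138 219.87388305]
[[193 193 192 197 199 188 179  62  59  55  58  56  58  55 132 143 143 147
  145 159]
 [195 188 195 194 200 195 173  56  58  55  58  60  56  50 209 201 200 197
  196 196]
 [191 196 192 190 196 196 113  77  60  57  57  58  53 196 195 192 198 190
  195 197]
 [210 205 196 190 195 200 152  85  57  58  56  58  44 208 194 193 191 194
  191 194]
 [151 187 210 208 196 169  83  80  58  54  63  68 149 152 203 189 194 194
  190 200]
 [185 141 146 205  91  67  83  69 142  62  56  49 187 155 151 188 192 196
  193 196]
 [193 199 193 192 143  77  74  68  66  63  59  47 165 185 132 151 176 178
  198 176]
 [145 160 150 179 199  79  58  64  61  54  58 120 171 138 178 124 188 175
  179 178]
 [145 147 151 128 182 218 158  53  63 109  38 194 186 159 168 144 184 178
  172 174]
 [150 147 147 132 134 153 157  63  57 105 198 186 185 182 143 133 185 176
  181 178]
 [149 147 146 153 145 156 155 156 171 181 189 189 187 188 137 194 185 170
  176 173]
 [149 151 152 145 157 135 155 151 214 209 195 186 186 179 183 200 187 171
  179 176]
 [150 147 149 149 147 148 192 203 209 208 209 206 210 183 170 177 180 177
  174 176]
 [152 148 151 147 147 149 149 143 153 168 168 142 121 179 179 176 176 175
  176 175]
 [150 151 150 153 150 151 151 150 152 139 128 131 127 181 172 177 172 174
  176 179]
 [151 149 152 150 150 150 146 145 147 144 150 135 123 181 177 180 195 195
  192 184]]
```

```bash
python3 -m creep '{"rows": [[0,0,5,0,0,0,20],[0,0,9,0,0,0,20],[0,0,9,0,0,0,20],[0,0,9,0,0,0,20],[0,0,9,0,0,0,34],[0,0,9,0,0,0,44],[0,0,9,0,0,0,44],[0,0,9,0,0,0,44],[0,0,9,0,0,0,44],[0,0,-20,0,0,0,44],[0,0,-50,0,0,0,44],[0,0,-90,0,0,0,44]]}' && python3 -m creep '{"rows": [[-85,0,0,0,0,0,70],[-85,0,0,0,0,0,70],[-85,0,0,0,0,0,70],[-85,0,0,0,0,0,70]]}'
python3 - <<'E'
from h import *
b=vision.capture("scene")[:,:,::-1].copy();h=cv2.cvtColor(b,cv2.COLOR_BGR2HSV);cv2.imwrite("pics/s8.png",b)
print("tcp",r.read_state()["tcp_pos"],"mid px",proj("scene",(584,59,23)))
c=blob(cv2.inRange(h,(0,0,0),(179,255,95)),(313,219),16);m=cv2.moments(c);q=(m["m10"]/m["m00"],m["m01"]/m["m00"]);print(cv2.contourArea(c),q,onz("scene",q,23))
t=vision.capture("top")[:,:,::-1].copy();cv2.imwrite("pics/t8.png",t)
h=cv2.cvtColor(t,cv2.COLOR_BGR2HSV);s=tuple(map(int,proj("top",(584,59,23))));m=cv2.inRange(h,(0,0,0),(179,255,95))
c=blob(m,s,16);m=cv2.moments(c);qt=(m["m10"]/m["m00"],m["m01"]/m["m00"]);print(cv2.contourArea(c),qt,onz("top",qt,23),"tri",tri(q,qt))
E
```

```text
clock: 16.2
tcp_pos: [582.8, 59.5, 138.9]
eef_rot: [[0.993, 0.121, -0.004], [0.121, -0.993, 0.0], [-0.004, -0.001, -1.0]]
force: [-0.2, -0.3, -0.4]
width: 44.3
finger_force: 0.0
clock: 16.6
tcp_pos: [499.6, 49.2, 139.9]
eef_rot: [[0.993, 0.121, 0.001], [0.121, -0.993, -0.0], [0.001, 0.0, -1.0]]
force: [1.1, -0.5, 0.3]
width: 69.9
finger_force: 0.0
tcp [500.6817868   49.14293453 140.23271698] mid px [312.94488138 219.87388305]
71.0 (312.61267605633805, 219.5) [582.58643749  59.44522635  23.        ]
175.0 (241.26, 191.8438095238095) [611.19271162  62.63579011  23.        ] tri (array([598.8205358 ,  53.65144373,  46.44533513]), np.float64(21.868426437444274))
```

The truffle sits at (582.6, 59.4), which is the dish centre to within 2 mm. Now I grip the handle.

```bash
python3 -m creep '{"rows": [[0,0,40,0,0,0,70],[0,0,80,0,0,0,70],[0,0,100,0,0,0,70],[0,0,110,0,0,0,70],[0,0,110,0,0,0,70],[0,0,110,0,0,0,40],[0,0,110,0,0,0,25],[0,0,110,0,0,0,18],[0,0,110,0,0,0,12],[0,0,110,0,0,0,8],[0,0,110,0,0,0,5],[0,0,110,0,0,0,5]]}' && python3 -m creep '{"rows": [[0,0,0,0,0,0,5],[0,0,0,0,0,0,5],[0,0,0,0,0,0,5],[0,0,0,0,0,0,5]]}'
```

```text
clock: 17.9
tcp_pos: [500.6, 49.1, 30.4]
eef_rot: [[0.993, 0.121, 0.002], [0.121, -0.993, -0.0], [0.001, 0.0, -1.0]]
force: [-0.3, -1.1, 6.6]
width: 12.5
finger_force: 60.3
clock: 18.3
tcp_pos: [500.6, 49.1, 30.4]
eef_rot: [[0.993, 0.122, 0.001], [0.122, -0.993, -0.0], [0.001, 0.0, -1.0]]
force: [-1.9, -0.2, 5.8]
width: 13.0
finger_force: 60.3
```

```bash
python3 -m creep '{"rows": [[0,0,-1,0,0,0,5],[0,0,-3,0,0,0,5],[0,0,-6,0,0,0,5],[0,0,-10,0,0,0,5],[0,0,-15,0,0,0,5],[0,0,-21,0,0,0,5],[0,0,-27,0,0,0,5],[0,0,-33,0,0,0,5],[0,0,-39,0,0,0,5],[0,0,-44,0,0,0,5],[0,0,-47,0,0,0,5],[0,0,-48,0,0,0,5]]}' && python3 -m creep '{"rows": [[0,0,0,0,0,0,5],[0,0,0,0,0,0,5],[0,0,0,0,0,0,5]]}'
cat > chk.py <<'E'
from h import *
def chk(yaw):
    s=r.read_state();p=np.array(s["tcp_pos"]);u=np.array([np.cos(yaw),np.sin(yaw),0]);base=p[2]-30.4
    mid=np.r_[p[:2],0]+84.5*u+[0,0,base+23];b=vision.capture("scene")[:,:,::-1].copy();h=cv2.cvtColor(b,cv2.COLOR_BGR2HSV)
    e=proj("scene",mid);c=blob(cv2.inRange(h,(0,0,0),(179,255,95)),tuple(map(int,np.round(e))),14);m=cv2.moments(c);q=(m["m10"]/m["m00"],m["m01"]/m["m00"])
    print("tcp",p.round(1),"base",base,"mid",mid.round(1),"px",e.round(1),"ball",np.round(q,1),cv2.contourArea(c),"diff mm",(onz("scene",q,mid[2])-mid).round(1))
    lip=mid+66*u+[0,0,7];print("lip",lip.round(1));return b,lip
E
python3 -c "
from chk import *
import cv2
b,l=chk(.122);cv2.imwrite('pics/s9.png',b)"
```

```text
clock: 19.5
tcp_pos: [500.2, 49.2, 78.1]
eef_rot: [[0.993, 0.122, 0.001], [0.122, -0.993, -0.0], [0.001, 0.0, -1.0]]
force: [-0.9, -0.1, -1.7]
width: 13.0
finger_force: 59.4
clock: 19.8
tcp_pos: [499.7, 49.2, 77.3]
eef_rot: [[0.993, 0.122, -0.001], [0.122, -0.993, 0.0], [-0.001, -0.0, -1.0]]
force: [0.1, 0.3, -2.2]
width: 12.7
finger_force: 59.4
tcp [499.7  49.2  77.3] base 46.888339023638316 mid [583.5  59.5  69.9] px [313.8 208.7] ball [313.1 208.5] 77.0 diff mm [-1.7 -0.6  0. ]
lip [649.1  67.5  76.9]
```

```bash
python3 -m creep '{"rows": [[0,0,-2,0,0,0,5],[0,0,-6,0,0,0,5],[0,0,-13,0,0,0,5],[0,0,-22,0,0,0,5],[0,0,-33,0,0,0,5],[0,0,-45,0,0,0,5],[0,0,-57,0,0,0,5],[0,0,-69,0,0,0,5],[0,0,-81,0,0,0,5],[0,0,-92,0,0,0,5],[0,0,-100,0,0,0,5],[0,0,-104,0,0,0,5]]}' && python3 -m creep '{"rows": [[0,0,-1,0,0,0,5],[0,0,-1,0,0,0,5],[0,0,-1,0,0,0,5]]}' && python3 -m creep '{"rows": [[0,0,0,0,0,-0.01,5],[0,0,0,0,0,-0.03,5],[0,0,0,0,0,-0.06,5],[0,0,0,0,0,-0.10,5],[0,0,0,0,0,-0.15,5],[0,0,0,0,0,-0.20,5],[0,0,0,0,0,-0.25,5],[0,0,0,0,0,-0.30,5],[0,0,0,0,0,-0.34,5],[0,0,0,0,0,-0.37,5],[0,0,0,0,0,-0.39,5],[0,0,0,0,0,-0.40,5]]}'
python3 -c "
from chk import *
b,l=chk(.522)"
```

```text
clock: 21.05
tcp_pos: [500.4, 49.2, 182.7]
eef_rot: [[0.993, 0.121, 0.001], [0.121, -0.993, -0.0], [0.001, 0.0, -1.0]]
force: [0.1, 0.5, -2.3]
width: 13.0
finger_force: 59.3
clock: 21.35
tcp_pos: [499.5, 49.2, 181.9]
eef_rot: [[0.993, 0.121, -0.001], [0.121, -0.993, 0.0], [-0.001, -0.0, -1.0]]
force: [-0.4, 0.4, -1.5]
width: 12.9
finger_force: 59.3
clock: 22.55
tcp_pos: [499.9, 49.2, 182.6]
eef_rot: [[0.866, 0.5, -0.0], [0.5, -0.866, -0.0], [-0.0, -0.0, -1.0]]
force: [0.7, -0.4, -3.0]
width: 12.3
finger_force: 59.3
tcp [499.9  49.2 182.6] base 152.17591790076003 mid [573.2  91.3 175.2] px [320.2 171.1] ball [319.3 171.3] 94.5 diff mm [-1.4 -1.9  0. ]
lip [630.4 124.2 182.2]
```

```bash
python3 -m creep '{"rows": [[0,0,0,0,0,-0.01,5],[0,0,0,0,0,-0.04,5],[0,0,0,0,0,-0.09,5],[0,0,0,0,0,-0.15,5],[0,0,0,0,0,-0.22,5],[0,0,0,0,0,-0.29,5],[0,0,0,0,0,-0.36,5],[0,0,0,0,0,-0.43,5],[0,0,0,0,0,-0.49,5],[0,0,0,0,0,-0.54,5],[0,0,0,0,0,-0.57,5],[0,0,0,0,0,-0.58,5]]}' && python3 -m creep '{"rows": [[0,0,0,0,0,-0.01,5],[0,0,0,0,0,-0.04,5],[0,0,0,0,0,-0.09,5],[0,0,0,0,0,-0.15,5],[0,0,0,0,0,-0.22,5],[0,0,0,0,0,-0.29,5],[0,0,0,0,0,-0.36,5],[0,0,0,0,0,-0.43,5],[0,0,0,0,0,-0.49,5],[0,0,0,0,0,-0.53,5],[0,0,0,0,0,-0.55,5],[0,0,0,0,0,-0.556,5]]}' && python3 -m creep '{"rows": [[0,0,0,0,0,0,5],[0,0,0,0,0,0,5],[0,0,0,0,0,0,5]]}'
python3 -c "
from chk import *
b,l=chk(1.658)"
```

```text
clock: 23.8
tcp_pos: [500.0, 49.2, 182.6]
eef_rot: [[0.451, 0.892, 0.0], [0.892, -0.451, -0.0], [-0.0, 0.0, -1.0]]
force: [0.3, -0.7, -1.5]
width: 13.2
finger_force: 59.3
clock: 25.0
tcp_pos: [500.0, 49.2, 182.6]
eef_rot: [[-0.087, 0.996, 0.0], [0.996, 0.087, -0.0], [-0.0, 0.0, -1.0]]
force: [0.8, -0.2, -2.2]
width: 12.7
finger_force: 59.3
clock: 25.3
tcp_pos: [499.9, 49.2, 182.6]
eef_rot: [[-0.087, 0.996, 0.0], [0.996, 0.087, -0.0], [-0.0, 0.0, -1.0]]
force: [-0.5, -0.1, -2.6]
width: 13.3
finger_force: 59.3
tcp [499.9  49.2 182.6] base 152.20326096627505 mid [492.6 133.4 175.2] px [303.9 147.3] ball [300.  147.8] 299.0 diff mm [-6.6 -7.8 -0. ]
lip [486.8 199.1 182.2]
```

```bash
python3 -m creep '{"rows": [[1,1,0,0,0,0,5],[4,4,0,0,0,0,5],[10,9,0,0,0,0,5],[18,16,0,0,0,0,5],[28,24,0,0,0,0,5],[39,34,0,0,0,0,5],[50,44,0,0,0,0,5],[61,53,0,0,0,0,5],[71,62,0,0,0,0,5],[80,70,0,0,0,0,5],[87,76,0,0,0,0,5],[91,80,0,0,0,0,5]]}' && python3 -m creep '{"rows": [[4,4,0,0,0,0,5],[8,7,0,0,0,0,5],[11,9,0,0,0,0,5],[12,10,0,0,0,0,5],[12,10,0,0,0,0,5],[12,10,0,0,0,0,5],[12,10,0,0,0,0,5],[12,10,0,0,0,0,5]]}'
python3 - <<'E'
from chk import *
b,l=chk(1.658);cv2.imwrite("pics/s10.png",b)
t=vision.capture("top")[:,:,::-1].copy();cv2.imwrite("pics/t10.png",t)
print("lip to bowl: top est",np.linalg.norm(l[:2]-[555,379]),"scene est",np.linalg.norm(l[:2]-[568,365]))
p=np.array(r.read_state()["tcp_pos"]);mid=p+[-84.5*.087,84.5*.996,-7.4]
e=proj("top",mid);h=cv2.cvtColor(t,cv2.COLOR_BGR2HSV)
for th in(80,95): 
    c=blob(cv2.inRange(h,(0,0,0),(179,255,th)),tuple(map(int,np.round(e))),14);m=cv2.moments(c);q=(m["m10"]/m["m00"],m["m01"]/m["m00"]);print(e,q,cv2.contourArea(c),(onz("top",q,mid[2])-mid).round(1))
E
```

```text
clock: 26.55
tcp_pos: [572.2, 147.6, 182.5]
eef_rot: [[-0.087, 0.996, -0.0], [0.996, 0.087, -0.0], [0.0, -0.0, -1.0]]
force: [0.7, -0.3, -1.9]
width: 12.8
finger_force: 59.3
clock: 27.35
tcp_pos: [580.6, 159.5, 182.6]
eef_rot: [[-0.087, 0.996, 0.0], [0.996, 0.087, -0.0], [-0.0, 0.0, -1.0]]
force: [0.2, 0.3, -2.0]
width: 12.9
finger_force: 59.3
tcp [580.6 159.5 182.6] base 152.24877567929832 mid [573.2 243.6 175.2] px [354.8 137.5] ball [353.3 137.8] 480.5 diff mm [-2.2 -3.6  0. ]
lip [567.5 309.4 182.2]
lip to bowl: top est 70.721218673275 scene est 55.61239321369872
[154.79952712 196.20272944] (156.45652173913044, 196.1195652173913) 92.0 [ 0.2 -3.6 -0. ]
[154.79952712 196.20272944] (156.49407783417936, 196.16412859560066) 98.5 [ 0.1 -3.7 -0. ]
```

```bash
python3 -m creep '{"rows": [[0,0,0,0,0,0,5],[0,0,0,0,0,0,5],[0,0,0,0,0,0,5],[0,0,0,0,0,0,5],[0,0,0,0,0,0,5]]}' && python3 -c "
from bench import job
print(job.close_job())"
```

```text
clock: 27.95
tcp_pos: [580.6, 159.6, 182.6]
eef_rot: [[-0.087, 0.996, -0.0], [0.996, 0.087, -0.0], [-0.0, -0.0, -1.0]]
force: [0.6, 0.1, -2.5]
width: 13.0
finger_force: 59.3
the job is handed in; nothing more can be done
None
```

I handed the job in at 27.95 s, but the hand-in returned no verdict: the macaron and stick are in their tins, and the dish is held level about 152 mm up, its lip some 56–71 mm from the bowl's centre and the truffle within about 4 mm of its middle.

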